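Put the bench gear unit in neutral and shut the keeper

TASK

Put the green gear unit in neutral: pull the black selector knob out of its pushed-in position, from under the yellow hood, until the rod clicks at its middle position, where the spring pin on top drops and its red band sinks out of sight; let go of it there. Then swing the steel keeper bar with the red grip fully down across the front of the knob until it snaps into its catch and lies level. Leave the jar, the spray can and the spanner where they stand.

Things in the scene. Friction and masses are not known exactly. Their poses are not given: they have to be found in the camera images.
- unit: Fixed green gear unit, 179 mm high, on a dark base plate (x -130 to 95, y -118 to 118, 10 mm thick). Origin: on the bench under the middle of the unit's front face; x points into the unit (away from the robot at yaw 0), y to its left, z up. Green case: x 0 to 105, y -70 to 70 mm. On top stands the detent block (34 x 30 x 20 mm); a belt pulley sticks out on the left to y = 105 mm.
- hood_edge (a point): Middle of the lower front edge of the yellow sheet hood over the knob, at x = -45, y = 0, z = 180 mm of the unit. Hood: x -45 to 0, y -55 to 55, 3 mm thick. The pushed-in knob lies wholly under it, 50 mm lower, so an upright tool cannot get at it: lean the tool back 30 to 40 degrees, fingers pointing down and into the unit (open 55 mm), and come in along them.
- rod_mouth (a point): Where the rod leaves the unit's front face: x = 0, y = 0, z = 130 mm of the unit; a collar (diameter 34 mm) stands 10 mm out there. The knob's centre is 32 mm in front of this point when fully in, 76 mm when fully out. The middle click is anywhere from 15 to 33 mm out of fully-in, different every time (the detent block gets bolted on anew): feel for it or watch the pin.
- knob_center (a point): Centre of the black selector knob, a disc 32 mm in diameter, 12 mm long along the unit's x, on a 10 mm rod sliding along x (axes as the unit's). Starts 0 to 4 mm out of fully-in. Friction about 1 N; stays where left. Within about 5 mm of the click the pin draws a freed rod into its notch; leaving the notch takes about 7 N either way, which is felt as resistance. If overshot, push it back.
- detent_pin (a joint): How far the spring pin on top of the detent block has dropped (m): 0.001 to 0.002 while it rides on the plain rod, on either side of the notch (red band 6 mm high showing above the block); about 0.0055 when it has dropped in the rod's middle notch (red band almost sunk in the block).
- keeper_hinge (a point): Point on the keeper bar's hinge axis, at x = -105, y = -90, z = 120 mm of the unit, beside a post with its top at z = 135 mm. The axis is parallel to the unit's x. Axes as the unit's.
- keeper (a joint): Angle of the keeper bar (rad): 0 = shut, level along the unit's +y in front of the knob, on its stop; 1.57 = upright; at most 2.0. Starts at 1.7 to 1.95, leaning outward to the right; friction (0.16 N m) keeps it where it is left. Over the last 0.1 rad it presses past a sprung roller on the catch post (a few N more at the red grip), which then holds it down at 0.
- keeper_grip (a point): Centre of the red grip, a cylinder 22 mm in diameter and 24 mm long (along the unit's x) on the end of the keeper bar (round steel, diameter 10 mm), 195 mm from the hinge axis. At angle a it lies at y = +195 cos a, z = +195 sin a mm from keeper_hinge along the unit's axes: about 310 mm above the bench at the start, 120 mm when shut. Push it round the arc from behind, or pinch it across x.
- catch_post (a point): Top of the dark catch post, in front of the bar's plane: x = -120, y = 75, z = 131 mm of the unit; 16 x 22 mm. The shut bar passes just behind it, and the red grip is then 30 mm beyond it (y = 105 mm).
- jar_center (a point): Centre of a glass jar with a grey lid, 65 mm in diameter, 92 mm high, upright left of the unit; to be left alone.
- can_center (a point): Middle of an upright grey and green spray can with a black cap, 63 mm in diameter, 203 mm high, right of the unit; to be left alone.
- spanner_center (a point): Centre of a steel spanner, 188 x 23 x 8 mm, lying on the bench in front of the unit; to be left alone.

How it is judged (in metres and radians):
On the way, in this order (a step that is already met when the one before it is completed fails the run):
1. the rod has clicked in its middle position (pin dropped) and the knob has been let go, with the keeper bar still open (value of joint detent_pin above 0.0035 m and contact force between the fingers and unit below 0.3 N and value of joint keeper above 1.2 rad), for 0.3 s.
2. the keeper bar is shut in its catch (value of joint keeper below 0.03 rad), for 0.2 s.
At the end, for the whole second after the job is handed in: The spring pin is dropped at least 3.5 mm (the rod rests in its middle notch) and the keeper bar is shut to within 0.03 rad of level (value of joint detent_pin above 0.0035 m and value of joint keeper below 0.03 rad); the robot touches nothing.
It fails at once if the jar is moved by more than 3 cm or knocked over (distance of jar_center from where it was at the start of the episode above 0.03 m).
It fails at once if the spray can is moved by more than 3 cm or knocked over (distance of can_center from where it was at the start of the episode above 0.03 m).
It fails at once if the spanner is moved by more than 3 cm or knocked over (distance of spanner_center from where it was at the start of the episode above 0.03 m).
It also fails if it takes over 67 s, if anything falls off the work surface, if the arm or the gripper's body presses on something with over 40 N, if the wrist force passes 120 N, or if a joint passes its speed limit or range.

ROBOT

A 6-joint arm with a two-finger parallel gripper is mounted at the origin on a cart in front of the work surface, level with it; the furniture and walls round the work are solid. World frame = base frame: x ahead of the robot, y to its left, z up, the work surface at z = 0. Lengths are in mm, angles in rad, forces in N, time in s.
With the tool pointing down it reaches from about 250 to 775 mm from the base axis. Payload 4 kg.
Tool frame: the origin (TCP) lies midway between the tips of the shut fingers; the grasp point (between the pads) lies pinch_z behind it (pinch_z is the distance from the TCP to the grasp point, in mm); z points along the fingers, x is the direction in which the jaws open and shut, and the axes are right-handed (so a half turn about z gives the same grasp; the last joint's range is limited). The gripper opens to 85 mm and grips with 20 to 120 N. Pads are 22 mm wide; open, the fingers measure 114 mm over their backs; the gripper's body (76 mm by 85 mm) begins 54 mm behind the grasp point. The pads swing forward as they close: fully open they stand 13 mm farther back than shut.
Start: joints at [1.052, 0.087, 1.371, -0, 1.684, -0.103], TCP at [222.167, 503.149, 231.341] pointing down, gripper open.
Joint ranges: [-3.1, 3.1], [-0.76, 2.03], [0.27, 2.55], [-1.08, 4.22], [0.17, 2.65], [-2.57, 2.57]. Speed limits (rad/s): [2.79, 2.79, 3.14, 3.14, 3.14, 3.14].

INTERFACE

Orientations are given as a unit quaternion [w, x, y, z].
In Python, from workcell import * gives the robot as it stands. The module is installed in compiled form; this text tells all that it offers.
- The arm moves only by the shell command python3 -m crank 'ROWS' [FORCE]. ROWS is text: rows parted by semicolons, each of 7 numbers parted by spaces: the shift along the tool's x, y, z in units of 25 mm (1.0 is 25 mm), then the turn, a rotation vector about the tool's x, y, z in units of 5 degrees (1.0 is 5 degrees), then the opening, from 0 (shut) to 1 (fully open). A call has 1 to 12 rows; each row is the pose to reach, as a shift and turn from the pose commanded when the call began, along the tool's axes at that moment; what a row does not reach only later rows make up. A row lasts 1/12 s, in which the tool goes at most 41.7 mm and 7.16 degrees, less where a joint would pass 70% of its speed; a pose out of reach is approached as far as the arm can. A call with a gripper value outside its range is refused whole. The fingers move at their own pace and stop on an object; FORCE is the grip in N (left out, the last holds). Time passes only in rows, so rows that repeat a pose let the fingers close. It gives the time, the measured TCP pose, the force and the opening at its end, in the units of the state.
- get_state(): the state, without advancing time (a new reading comes with each control period).
- camera(name): name is "scene" or "side" or "wrist"; returns a dict with "color" (400x640x3 uint8, blue, green, red), "camera_matrix" (3x3 intrinsics, pixels), "k1" (the pictures are not rectified: a ray, as slopes to the right and down, at radius r is drawn at 1 + k1 r^2 times it, then the intrinsics apply), "pose" (4x4, takes a point from camera to world coordinates). Camera axes: x right, y down, z forward; pixel columns grow to the right and rows downward; lengths in mm; the calibration is good to about 2 mm. A picture is of the moment at which its call begins. There is no depth.
- finish_job(): hands the job in, once; it reports no verdict.
The state is a dict: "t": time; "joint_positions": joint angles; "joint_velocities": joint speeds; "tau": joint torques, N m; "tcp_pos": TCP position; "orientation": TCP orientation; "wrist_force": force on the tool from outside, world axes, zero at the start; "ft_torque": the same for the moment, N m; "grip_width": opening from 0.0 (shut) to 1.0 (fully open).
Only numpy, scipy, OpenCV 4.12 (cv2) and the standard library are available. Lean on these libraries where they do the work, as an engineer would, in place of code of your own. Each camera call takes 0.05 s, during which the arm holds its last target.

## Working session

There is one attempt and no reset: what is moved stays moved. The work goes in short steps, Python scripts to look and compute and a shell command to move; the robot and the scene stay as the last step left them, time stands still between calls to the robot, and variables do not carry over. Pictures are saved under pics/ and viewed, and the job is handed in when it is done.

```bash
mkdir -p pics; ls; python3 - <<'E'
from workcell import *
import cv2,numpy as np
s=get_state();print({k:np.round(v,3) for k,v in s.items()})
for n in("scene","side","wrist"):
    c=camera(n);cv2.imwrite(f"pics/{n}0.png",c["color"]);print(n,c["camera_matrix"],c["k1"],np.round(c["pose"],3))
E
```

```text
pics
{'t': np.float64(0.0), 'joint_positions': array([ 1.052,  0.088,  1.372,  0.   ,  1.684, -0.103]), 'joint_velocities': array([ 0.001, -0.   ,  0.001, -0.001,  0.002, -0.001]), 'tau': array([-1.0000e-03, -3.5186e+01, -3.1328e+01, -0.0000e+00,  1.1000e-02,
       -0.0000e+00]), 'tcp_pos': array([221.898, 502.701, 230.103]), 'orientation': array([ 0.   ,  0.838,  0.546, -0.001]), 'wrist_force': array([0.02 , 0.692, 0.355]), 'ft_torque': array([-0.049,  0.044, -0.011]), 'grip_width': np.float64(0.995)}
scene [[413.1691213    0.         318.91227744]
 [  0.         413.1691213  195.92450189]
 [  0.           0.           1.        ]] -0.06087360765206352 [[ 5.62000e-01 -4.10000e-01  7.18000e-01 -1.33831e+02]
 [-8.27000e-01 -2.88000e-01  4.83000e-01 -4.72451e+02]
 [ 9.00000e-03 -8.65000e-01 -5.01000e-01  6.12652e+02]
 [ 0.00000e+00  0.00000e+00  0.00000e+00  1.00000e+00]]
side [[499.02882006   0.         317.46340414]
 [  0.         499.02882006 199.89189448]
 [  0.           0.           1.        ]] -0.07132447427159073 [[-7.240000e-01 -5.830000e-01  3.700000e-01  1.926390e+02]
 [-6.900000e-01  6.120000e-01 -3.860000e-01  4.665880e+02]
 [-2.000000e-03 -5.350000e-01 -8.450000e-01  1.088783e+03]
 [ 0.000000e+00  0.000000e+00  0.000000e+00  1.000000e+00]]
wrist [[277.2379963    0.         315.32485226]
 [  0.         277.2379963  198.07182176]
 [  0.           0.           1.        ]] -0.003227272552294966 [[ 4.03000e-01  8.80000e-01  2.52000e-01  1.58281e+02]
 [ 9.15000e-01 -3.87000e-01 -1.13000e-01  5.32264e+02]
 [-2.00000e-03  2.76000e-01 -9.61000e-01  3.72301e+02]
 [ 0.00000e+00  0.00000e+00  0.00000e+00  1.00000e+00]]
```

View pics/scene0.png

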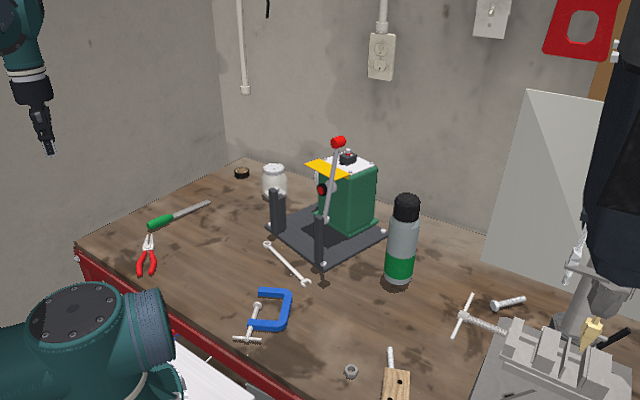

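View pics/side0.png

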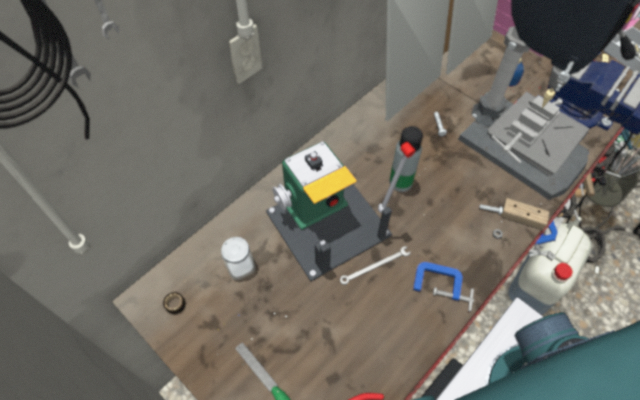

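View pics/wrist0.png

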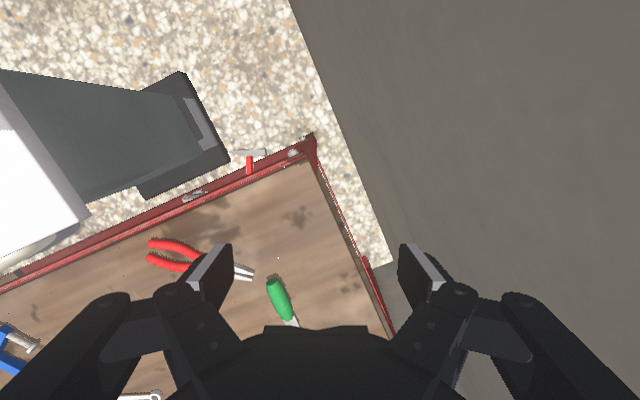

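```bash
python3 - <<'E'
import cv2
a=cv2.imread("pics/scene0.png")[120:300,220:440];cv2.imwrite("pics/scene0z.png",cv2.resize(a,None,fx=3.3,fy=3.3,interpolation=cv2.INTER_CUBIC))
a=cv2.imread("pics/side0.png")[120:300,210:430];cv2.imwrite("pics/side0z.png",cv2.resize(a,None,fx=3.3,fy=3.3,interpolation=cv2.INTER_CUBIC))
E
```

```text
(no output)
```

View pics/scene0z.png

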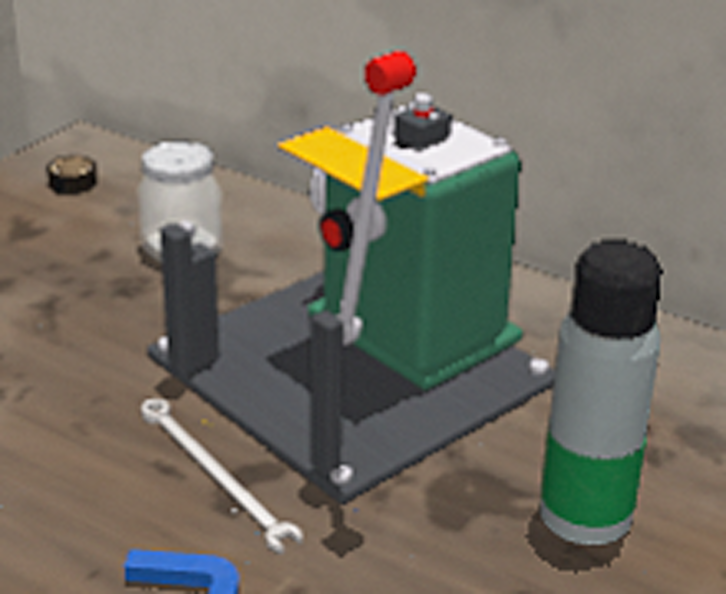

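View pics/side0z.png

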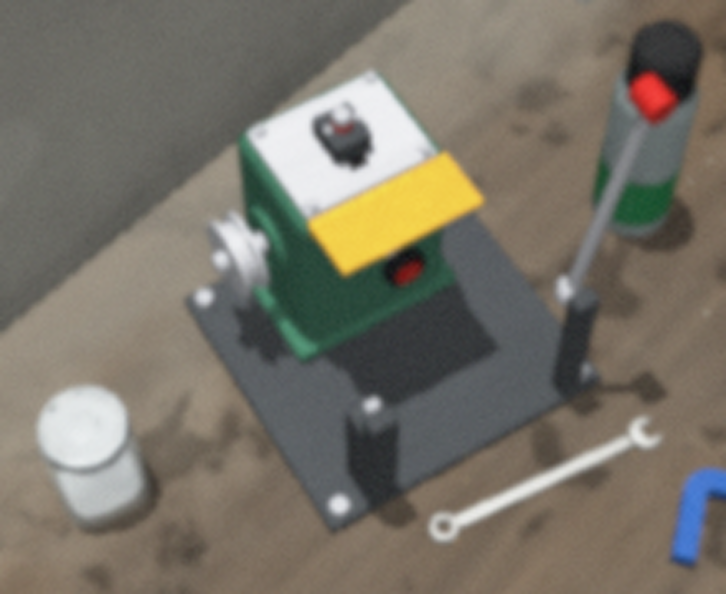

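```bash
cat > h.py <<'E'
import numpy as np,cv2,json
from scipy.optimize import least_squares
from scipy.spatial.transform import Rotation as R
from workcell import *
def ray(c,u,v):
    K=c["camera_matrix"];p=np.array([(u-K[0,2])/K[0,0],(v-K[1,2])/K[1,1]]);q=p.copy()
    for _ in range(10): q=p/(1+c["k1"]*(q@q))
    P=c["pose"];return P[:3,3],P[:3,:3]@np.array([q[0],q[1],1])
def onz(c,u,v,z):
    o,d=ray(c,u,v);return o+d*(z-o[2])/d[2]
def proj(c,X):
    P=c["pose"];p=P[:3,:3].T@(np.asarray(X,float)-P[:3,3]);q=p[:2]/p[2];q=q*(1+c["k1"]*(q@q));K=c["camera_matrix"]
    return np.array([K[0,0]*q[0]+K[0,2],K[1,1]*q[1]+K[1,2]])
def tri(obs):
    A=np.zeros((3,3));b=np.zeros(3)
    for c,u,v in obs:
        o,d=ray(c,u,v);d=d/np.linalg.norm(d);M=np.eye(3)-np.outer(d,d);A+=M;b+=M@o
    return np.linalg.solve(A,b)
E
python3 - <<'E'
from h import *
S=camera("side");C=camera("scene")
pts=[(S,335,530,-130,118,10),(S,600,375,-130,-118,10),(S,188,298,95,118,10),
(S,345,275,-45,55,182),(S,485,200,-45,-55,182),
(C,345,500,-130,-118,10),(C,150,352,-130,118,10),(C,552,372,95,-118,10),(C,278,147,-45,55,182),(C,427,194,-45,-55,182)]
U=[];W=[]
for c,u,v,x,y,z in pts:
    o=(210,120) if c is S else (220,120)
    W.append(onz(c,o[0]+u/3.3,o[1]+v/3.3,z)[:2]);U.append((x,y))
U=np.array(U,float);W=np.array(W)
def f(p): 
    c,s=np.cos(p[2]),np.sin(p[2]);return W-(U@np.array([[c,s],[-s,c]])+p[:2])
r=least_squares(lambda p:f(p).ravel(),[500,100,0]);print(r.x,np.degrees(r.x[2]));print(np.round(np.c_[U,W,f(r.x)],1))
for n,c in(("side",S),("scene",C)):
    hsv=cv2.cvtColor(c["color"],cv2.COLOR_BGR2HSV);m=cv2.inRange(hsv,(0,180,120),(6,255,255))|cv2.inRange(hsv,(174,180,120),(180,255,255))
    k,_,st,ce=cv2.connectedComponentsWithStats(m)
    for i in range(1,k):
        if st[i,4]>8: print(n,st[i],ce[i])
E
```

```text
[ 6.19382185e+02 -6.50076921e+00 -2.41511694e-01] -13.83760074371514
[[-1.300e+02  1.180e+02  5.215e+02  1.441e+02  1.000e-01  4.900e+00]
 [-1.300e+02 -1.180e+02  4.646e+02 -8.100e+01 -3.000e-01  9.000e+00]
 [ 9.500e+01  1.180e+02  7.356e+02  8.440e+01 -4.200e+00 -1.000e+00]
 [-4.500e+01  5.500e+01  5.879e+02  6.310e+01 -9.000e-01  5.400e+00]
 [-4.500e+01 -5.500e+01  5.610e+02 -4.400e+01 -1.500e+00  5.100e+00]
 [-1.300e+02 -1.180e+02  4.604e+02 -8.960e+01 -4.600e+00  4.000e-01]
 [-1.300e+02  1.180e+02  5.196e+02  1.324e+02 -1.700e+00 -6.800e+00]
 [ 9.500e+01 -1.180e+02  6.752e+02 -1.379e+02 -8.200e+00  5.900e+00]
 [-4.500e+01  5.500e+01  5.868e+02  5.570e+01 -2.000e+00 -1.900e+00]
 [-4.500e+01 -5.500e+01  5.859e+02 -7.010e+01  2.330e+01 -2.100e+01]]
side [402 142  13  14 120] [407.35833333 148.41666667]
side [556 265  14  13  97] [562.22680412 272.20618557]
side [359 394  24   6  92] [369.59782609 396.61956522]
scene [ 542    0   79   62 2844] [581.05133615  29.74015471]
scene [331 136  15  12 135] [337.77777778 141.55555556]
scene [318 187   5   7  29] [320. 190.]
scene [136 251  11  25 134] [140.10447761 263.39552239]
scene [148 250   9  25 121] [151.84297521 262.59504132]
scene [172 329   5   6  18] [173.83333333 331.77777778]
```

```bash
python3 - <<'E'
from h import *
S=camera("side");C=camera("scene")
def chk(n,s,c):
    X=tri([(S,*s),(C,*c)]);print(n,np.round(X,1),proj(S,X)-s,proj(C,X)-c)
o=lambda u,v,c:((210 if c else 220)+u/3.3,120+v/3.3)
chk("grip",(407.36,148.4),(337.8,141.55))
chk("plate FL",o(335,530,1),o(150,352,0))
chk("plate FR",o(600,375,1),o(345,500,0))
chk("hood FL",o(345,275,1),o(278,147,0))
chk("hood FR",o(485,200,1),o(400,197,0))
chk("knobred",o(405,270,1),(320,190))
chk("jartop",o(83,425,1),o(178,158,0))
a=cv2.imread("pics/side0.png")[150:230,270:410];cv2.imwrite("pics/side0y.png",cv2.resize(a,None,fx=5,fy=5,interpolation=cv2.INTER_NEAREST))
a=cv2.imread("pics/scene0.png")[130:230,290:400];cv2.imwrite("pics/scene0y.png",cv2.resize(a,None,fx=5.5,fy=5.5,interpolation=cv2.INTER_NEAREST))
E
```

```text
grip [486.4 -97.1 312.3] [0.01535391 0.21999658] [ 0.17936614 -0.14687843]
plate FL [525.8 140.5   2.1] [-0.2120645  -0.84486264] [-0.66615384  0.41155104]
plate FR [466.8 -85.    2.8] [-0.04264937 -0.18483569] [-0.17316931  0.11754633]
hood FL [591.   60.2 178.2] [-0.1011275  -0.68241707] [-0.49758175  0.36294728]
hood FR [569.1 -52.6 176.9] [-0.33128749 -3.07771856] [-2.46786954  1.84089253]
knobred [584.2   7.9 128.7] [-0.00860288 -0.05609088] [-0.0434759   0.03165957]
jartop [675.9 229.8  87.4] [-0.0741855  -0.40544542] [-0.26686722  0.18050245]
```

View pics/scene0y.png

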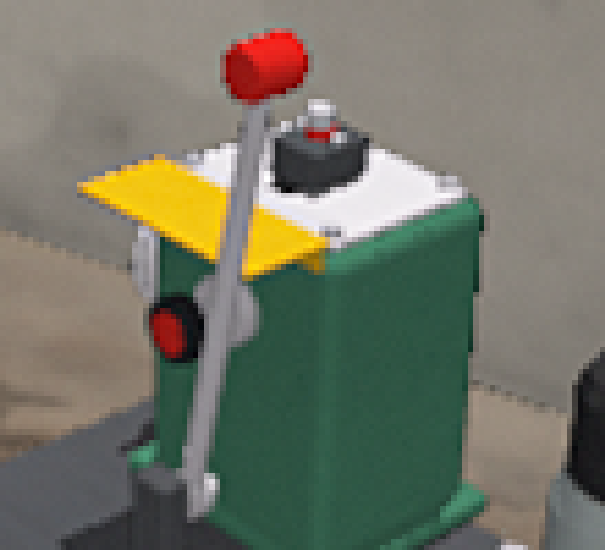

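View pics/side0y.png

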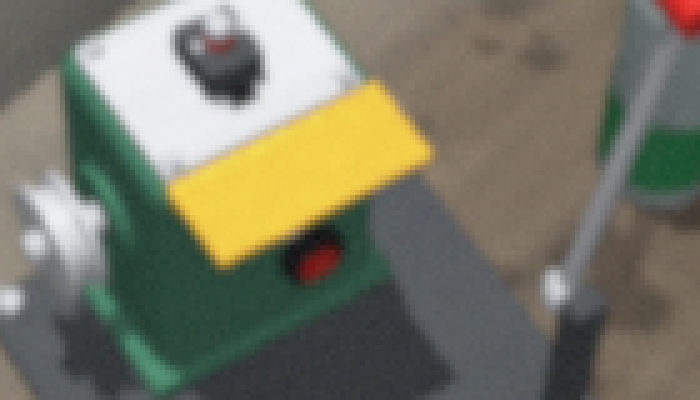

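```bash
python3 - <<'E'
from h import *
S=camera("side");C=camera("scene")
o=lambda u,v,c:((210 if c else 220)+u/3.3,120+v/3.3)
pts=[(S,*o(335,530,1),-130,118,10),(S,*o(600,375,1),-130,-118,10),(S,*o(188,298,1),95,118,10),
(S,270+222/5,150+268/5,-45,55,181),(S,270+433/5,150+155/5,-45,-55,182),(S,270+168/5,150+185/5,0,55,183),(S,270+378/5,150+82/5,0,-55,183),
(C,*o(345,500,0),-130,-118,10),(C,*o(150,352,0),-130,118,10),(C,*o(552,372,0),95,-118,10),(C,290+78/5.5,130+188/5.5,-45,55,182),(C,290+250/5.5,130+276/5.5,-45,-55,181),(C,290+158/5.5,130+157/5.5,0,55,183),(C,290+330/5.5,130+242/5.5,0,-55,183)]
# knob red face centre unknown x
def w(p,x,y,z):
    c,s=np.cos(p[2]),np.sin(p[2]);return np.array([p[0]+c*x-s*y,p[1]+s*x+c*y,z])
def f(p):
    r=[]
    for c,u,v,x,y,z in pts:
        off=p[3:6] if c is S else p[6:9]
        r+=list(proj(c,w(p,x,y,z)+off)-(u,v))
    return np.r_[r,p[3:9]/2]
r=least_squares(f,[620,-6,-.24]+[0]*6,loss="soft_l1");p=r.x
print(np.round(p,2),np.degrees(p[2]));print(np.round(r.fun[:-6].reshape(-1,2),1))
def T(obs): # corrected triangulation
    return None
import copy
S2=dict(S);S2["pose"]=S["pose"].copy();S2["pose"][:3,3]-=p[3:6]
C2=dict(C);C2["pose"]=C["pose"].copy();C2["pose"][:3,3]-=p[6:9]
def tou(X):
    c,s=np.cos(p[2]),np.sin(p[2]);d=X-np.array([p[0],p[1],0]);return np.array([c*d[0]+s*d[1],-s*d[0]+c*d[1],d[2]])
g=tri([(S2,407.36,148.4),(C2,337.8,141.55)]);print("grip",g,tou(g), "angle",np.arctan2(tou(g)[2]-120,tou(g)[1]+90))
k=tri([(S2,*o(405,270,1)),(C2,320,190)]);print("knobface",k,tou(k))
j=tri([(S2,*o(83,425,1)),(C2,*o(178,158,0))]);print("jar",j,tou(j))
j=tri([(S2,*o(665,50,1)),(C2,*o(618,265,0))]);print("can",j,tou(j))
print("spanner",onz(S2,*o(443,527,1),4),onz(S2,*o(645,432,1),4))
print("keeper tops",w(p,-105,-90,120),"catch",w(p,-120,75,131))
np.save("unit.npy",p)
E
```

```text
[ 6.1921e+02 -4.5400e+00 -2.6000e-01 -2.8000e-01  1.6100e+00 -1.2800e+00
  2.8000e-01 -1.6100e+00 -9.1000e-01] -14.631468982349432
[[-0.4 -0.2]
 [ 1.2 -0.3]
 [-2.1 -0.2]
 [ 0.1 -0.5]
 [ 0.4 -0.4]
 [ 0.2  0.8]
 [ 0.2 -0.1]
 [ 0.1 -0.9]
 [-1.5 -1.5]
 [ 3.4 -0.1]
 [-0.1 -0. ]
 [-0.1  0.8]
 [-0.5  0.1]
 [-0.3  0.2]]
grip [485.37713257 -96.95233291 314.61638696] [-106.1512037  -123.21926677  314.61638696] angle 1.7398580035100344
knobface [582.87998042   7.74751169 131.39428545] [-38.25758362   2.71452199 131.39428545]
jar [674.44127102 229.15282059  90.12333511] [ -5.59273578 240.06824212  90.12333511]
can [ 549.03772246 -222.4394245   196.47713499] [ -12.85694739 -228.55616724  196.47713499]
spanner [470.05412882  85.82628013   4.        ] [412.56799003 -72.16871954   4.        ]
keeper tops [494.8822175  -65.10114274 120.        ] catch [522.04779449  98.33701507 131.        ]
```

```bash
cat >> h.py <<'E'
P=np.load("unit.npy")
def u2w(x,y,z):
    c,s=np.cos(P[2]),np.sin(P[2]);return np.array([P[0]+c*x-s*y,P[1]+s*x+c*y,z])
def w2u(X):
    c,s=np.cos(P[2]),np.sin(P[2]);d=np.asarray(X)-np.array([P[0],P[1],0]);return np.array([c*d[0]+s*d[1],-s*d[0]+c*d[1],d[2]])
Ru=R.from_euler("z",P[2])
def cur():
    s=get_state();q=s["orientation"];return s,np.array(s["tcp_pos"]),R.from_quat([q[1],q[2],q[3],q[0]])
def lean(deg,xdir=1):   # tool x along unit +y*xdir, z down and into the unit by deg
    a=np.radians(deg);z=np.array([np.sin(a),0,-np.cos(a)]);x=np.array([0,xdir,0.]);y=np.cross(z,x)
    return Ru*R.from_matrix(np.c_[x,y,z])
def go(tcp,rot):
    s,p,r=cur();d=r.inv().apply(tcp-p)/25;t=np.degrees((r.inv()*rot).as_rotvec())/5
    print("row",np.round(d,3),np.round(t,3),"min rows",max(np.linalg.norm(d)*25/41.7,np.linalg.norm(t)*5/7.16))
def rep():
    s,p,r=cur();print("t",round(float(s["t"]),2),"tcp unit",np.round(w2u(p),1),"z",np.round(Ru.inv().apply(r.apply([0,0,1])),3),"x",np.round(Ru.inv().apply(r.apply([1,0,0])),3),"F",np.round(Ru.inv().apply(s["wrist_force"]),1),"w",np.round(s["grip_width"],3))
E
python3 - <<'E'
from h import *
import workcell
print([n for n in dir(workcell) if n[0]!='_'])
try: print(pinch_z)
except Exception as e: print(e)
rep()
L=lean(37)
z=L.apply([0,0,1])
pz=globals().get("pinch_z",20)
tcp=u2w(-34,0,130)+z*(pz-110)
print(tcp); go(tcp,L)
E
```

```text
['MotionError', 'camera', 'finish_job', 'get_state', 'pinch_z']
18.700000000000003
t 0.45 tcp unit [-512.4  390.9  231.3] z [ 0. -0. -1.] x [ 0.16   0.987 -0.   ] F [0.3 0.3 0.1] w 1.001
[533.14994861  17.92488289 202.91542207]
row [-12.728  19.219   1.135] [-7.384  0.594 -1.774] min rows 13.836739071766624
```

```bash
python3 -m crank '-6 9 -0.5 -3 0.3 -0.9 0.65;-6 9 -0.5 -3 0.3 -0.9 0.65;-6 9 -0.5 -3 0.3 -0.9 0.65;-6 9 -0.5 -3 0.3 -0.9 0.65;-6 9 -0.5 -3 0.3 -0.9 0.65;-6 9 -0.5 -3 0.3 -0.9 0.65;-12.7 19.2 0.5 -7.4 0.6 -1.8 0.65;-12.7 19.2 0.5 -7.4 0.6 -1.8 0.65;-12.7 19.2 0.5 -7.4 0.6 -1.8 0.65;-12.7 19.2 0.5 -7.4 0.6 -1.8 0.65;-12.7 19.2 0.5 -7.4 0.6 -1.8 0.65;-12.7 19.2 0.5 -7.4 0.6 -1.8 0.65' 25; python3 - <<'E'
from h import *
rep()
L=lean(37);z=L.apply([0,0,1])
go(u2w(-34,0,130)+z*(pinch_z-110),L)
E
```

```text
t: 1.45
tcp_pos: [491.2, 82.0, 224.2]
orientation: [0.252, 0.749, 0.581, 0.195]
wrist_force: [1.4, 0.5, -0.7]
grip_width: 0.65
t 1.45 tcp unit [-145.7   51.4  224.2] z [ 0.604  0.003 -0.797] x [-0.004  1.     0.   ] F [ 1.2  0.9 -0.7] w 0.65
row [-2.066  1.288  2.044] [ 0.03  -0.033  0.038] min rows 1.9058657481887908
```

```bash
python3 -m crank '-2.05 1.3 2 0 0 0 0.65;-2.05 1.3 2 0 0 0 0.65;-2.05 1.3 2 0 0 0 0.65;-2.05 1.3 2 0 0 0 0.65;-2.05 1.3 2 0 0 0 0.65' ; python3 - <<'E'
from h import *
rep()
L=lean(37);z=L.apply([0,0,1])
go(u2w(-34,0,130)+z*(pinch_z-110),L)
for n in("wrist","scene"):
    c=camera(n);cv2.imwrite(f"pics/{n}1.png",c["color"])
    print(n,[np.round(proj(c,u2w(*q)),1) for q in[(-38.3,0,130),(-45,55,180),(-45,-55,180)]])
E
```

```text
t: 1.87
tcp_pos: [532.8, 19.3, 204.2]
orientation: [0.251, 0.75, 0.58, 0.195]
wrist_force: [-0.8, 0.4, -1.2]
grip_width: 0.647
t 1.87 tcp unit [-89.6   1.2 204.2] z [ 0.603  0.001 -0.798] x [-0.001  1.     0.   ] F [-0.9  0.1 -1.2] w 0.647
row [-0.049 -0.01   0.056] [ 0.012 -0.012  0.011] min rows 0.04491519994097095
wrist [array([312.5, 197.7]), array([385.9, 246.1]), array([238.1, 245.9])]
scene [array([320.4, 190.2]), array([303.5, 164.4]), array([334.7, 180.8])]
```

View pics/wrist1.png

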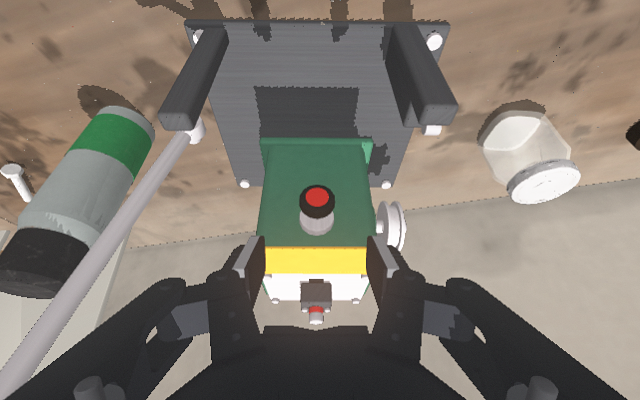

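View pics/scene1.png

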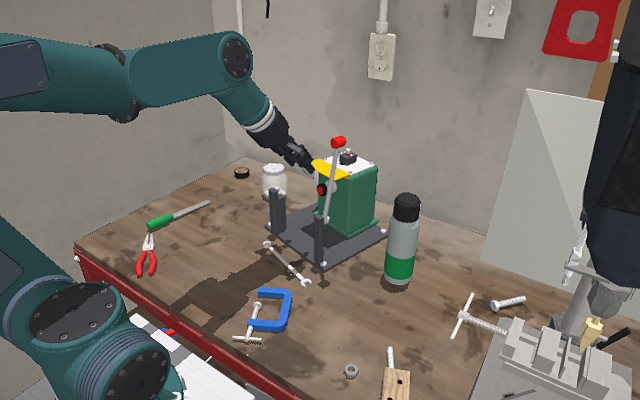

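```bash
python3 - <<'E'
from h import *
P[:2]+=Ru.apply([0,2.5,0])[:2];np.save("unit.npy",P);print(P)
L=lean(37);z=L.apply([0,0,1]);go(u2w(-35,0,130)+z*(pinch_z-5),L)
E
```

```text
[ 6.19842704e+02 -2.12395055e+00 -2.55367308e-01 -2.82818828e-01
  1.61209763e+00 -1.28283700e+00  2.82817114e-01 -1.61209106e+00
 -9.05824110e-01]
row [-0.019 -0.059  4.261] [ 0.027 -0.034  0.038] min rows 2.554914568726246
```

```bash
python3 -m crank '0.02 -0.05 1 0 0 0 0.65;0.02 -0.05 2 0 0 0 0.65;0.02 -0.05 2.8 0 0 0 0.65;0.02 -0.05 2.8 0 0 0 0.65;0.02 -0.05 2.8 0 0 0 0.65' ; python3 - <<'E'
from h import *
rep()
L=lean(37);z=L.apply([0,0,1])
go(u2w(-35,0,130)+z*(pinch_z-5),L)
for n in("wrist","side"):
    c=camera(n);cv2.imwrite(f"pics/{n}2.png",c["color"])
    print(n,[np.round(proj(c,u2w(*q)),1) for q in[(-38.3,0,130),(-45,55,180),(-45,-55,180)]])
E
```

```text
t: 2.38
tcp_pos: [572.4, 11.2, 146.7]
orientation: [0.251, 0.749, 0.582, 0.194]
wrist_force: [0.7, -0.3, 0.6]
grip_width: 0.65
t 2.38 tcp unit [-49.2   0.9 146.7] z [ 0.601  0.002 -0.799] x [-0.005  1.    -0.001] F [ 0.7 -0.1  0.6] w 0.65
row [-0.04   0.054  1.424] [-0.008 -0.027  0.049] min rows 0.8548558544392206
wrist [array([312. , 232.2]), array([420.2, 312.4]), array([201.8, 311.8])]
side [array([333.3, 201.7]), array([314., 203.]), array([356.4, 180.8])]
```

View pics/wrist2.png

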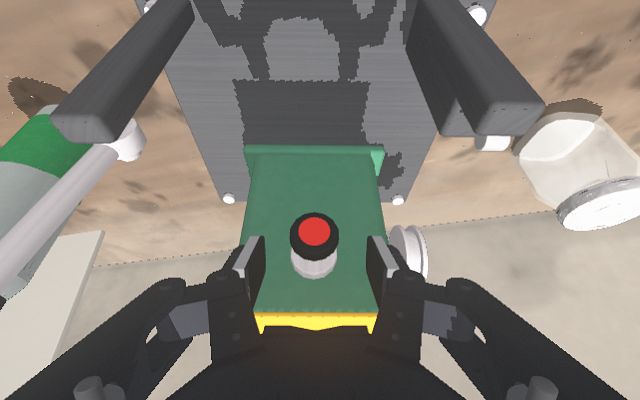

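View pics/side2.png

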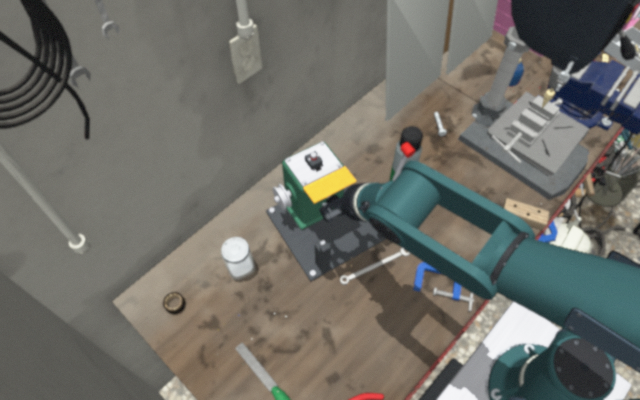

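```bash
python3 -m crank '-0.02 0.05 0.7 0 0 0 0.65;-0.02 0.05 1.4 0 0 0 0.65;-0.02 0.05 1.4 0 0 0 0.65;-0.02 0.05 1.4 0 0 0 0.65' ; python3 - <<'E'
from h import *
rep()
L=lean(37);z=L.apply([0,0,1])
go(u2w(-35,0,130)+z*(pinch_z-5),L)
for n in("wrist","scene"):
    c=camera(n);cv2.imwrite(f"pics/{n}3.png",c["color"][120:300,220:440] if n=="scene" else c["color"])
E
```

```text
t: 2.82
tcp_pos: [594.2, 4.0, 121.2]
orientation: [0.252, 0.749, 0.581, 0.195]
wrist_force: [0.1, 0.4, -0.1]
grip_width: 0.649
t 2.82 tcp unit [-26.4  -0.6 121.2] z [ 0.603  0.002 -0.798] x [-0.003  1.    -0.   ] F [-0.   0.4 -0.1] w 0.649
row [ 0.024 -0.063  0.058] [ 0.021 -0.018  0.027] min rows 0.05318761407099297
```

View pics/wrist3.png

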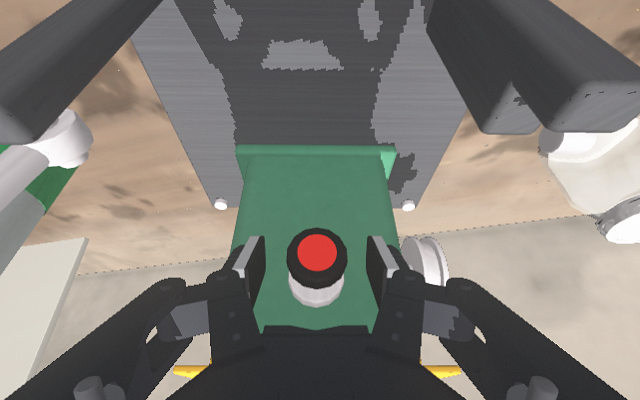

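View pics/scene3.png

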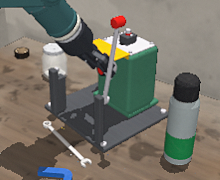

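```bash
python3 -m crank '0 0 0 0 0 0 0.2;0 0 0 0 0 0 0.2;0 0 0 0 0 0 0.2;0 0 0 0 0 0 0.2;0 0 0 0 0 0 0.2;0 0 0 0 0 0 0.2' 25; python3 - <<'E'
from h import *
rep()
L=lean(37);print(L.inv().apply(Ru.apply([-1,0,0]))*12/25)
for n in("wrist","scene","side"):
    c=camera(n);cv2.imwrite(f"pics/{n}4.png",c["color"])
E
```

```text
t: 3.42
tcp_pos: [595.4, 4.2, 122.1]
orientation: [0.252, 0.749, 0.58, 0.196]
wrist_force: [0.4, 4.3, 4.2]
grip_width: 0.36
t 3.42 tcp unit [-2.530e+01 -1.000e-01  1.221e+02] z [ 0.606  0.003 -0.796] x [-0.003  1.     0.002] F [-0.7  4.2  4.2] w 0.36
[ 2.20466991e-17 -3.83345045e-01 -2.88871211e-01]
```

View pics/wrist4.png

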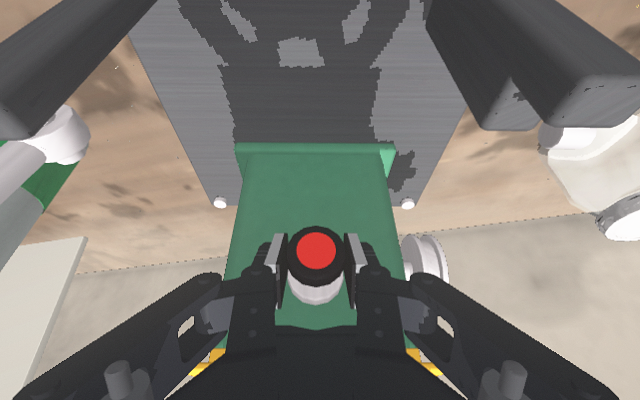

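```bash
cat >> h.py <<'E'
def pin(tag):
    out=[]
    for n,(u,v) in(("scene",(348,154)),("side",(314,158))):
        c=camera(n)["color"];a=c[v-14:v+14,u-14:u+14]
        h=cv2.cvtColor(a,cv2.COLOR_BGR2HSV);b=a.astype(int);red=np.clip(b[...,2]-np.maximum(b[...,0],b[...,1])-15,0,None)
        print(n,"red sum",red.sum(),"count",(red>25).sum());out.append(cv2.resize(a,(280,280),interpolation=cv2.INTER_NEAREST))
    w=camera("wrist")["color"];cv2.imwrite(f"pics/pin{tag}.png",np.hstack(out+[cv2.resize(w[140:340,215:415],(280,280))]))
E
python3 - <<'E'
from h import *
pin(0)
E
```

```text
scene red sum 13462 count 103
side red sum 301 count 5
```

View pics/pin0.png

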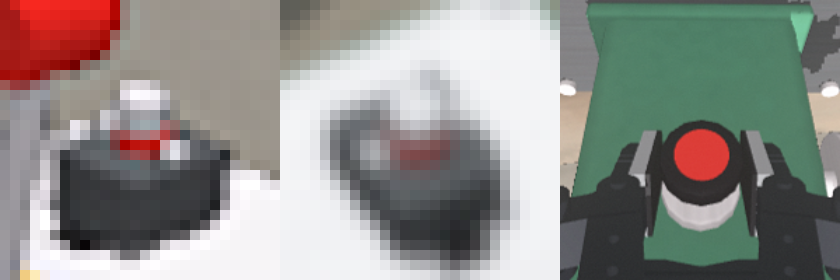

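```bash
sed -i 's/red=np.clip(\(.*\),0,None)$/red=np.clip(\1,0,None); red[:9]=0/' h.py; python3 -m crank '0 -0.1 -0.075 0 0 0 0.2;0 -0.2 -0.15 0 0 0 0.2;0 -0.3 -0.225 0 0 0 0.2;0 -0.38 -0.29 0 0 0 0.2;0 -0.38 -0.29 0 0 0 0.2'; python3 - <<'E'
from h import *
rep();pin(1)
E
```

```text
t: 4.13
tcp_pos: [583.9, 7.3, 122.2]
orientation: [0.252, 0.749, 0.58, 0.197]
wrist_force: [0.4, 5.8, 3.7]
grip_width: 0.36
t 4.13 tcp unit [-37.2   0.  122.2] z [ 0.606  0.003 -0.795] x [-0.003  1.     0.002] F [-1.1  5.8  3.7] w 0.36
scene red sum 1300 count 15
side red sum 295 count 3
```

View pics/pin1.png

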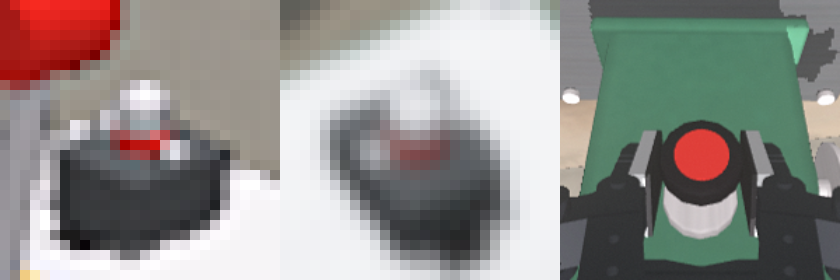

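```bash
for i in 1; do python3 -m crank '0 -0.04 -0.03 0 0 0 0.2;0 -0.08 -0.06 0 0 0 0.2;0 -0.08 -0.06 0 0 0 0.2' >/dev/null; python3 -c "
from h import *
rep();pin(2)"; done
```

```text
t 4.53 tcp unit [-39.4   0.  122.2] z [ 0.606  0.004 -0.795] x [-0.003  1.     0.002] F [-0.2  5.6  3.9] w 0.358
scene red sum 1273 count 15
side red sum 298 count 4
```

```bash
python3 -m crank '0 -0.04 -0.03 0 0 0 0.2;0 -0.08 -0.06 0 0 0 0.2;0 -0.08 -0.06 0 0 0 0.2' >/dev/null; python3 -c "
from h import *
rep();pin(3)"
```

```text
t 4.93 tcp unit [-41.9   0.  122.2] z [ 0.606  0.004 -0.795] x [-0.003  1.     0.002] F [-0.1  6.2  3.8] w 0.361
scene red sum 1273 count 15
side red sum 283 count 3
```

```bash
python3 -m crank '0 -0.04 -0.03 0 0 0 0.2;0 -0.08 -0.06 0 0 0 0.2;0 -0.08 -0.06 0 0 0 0.2' >/dev/null; python3 -c "
from h import *
rep();pin(4)"
```

```text
t 5.33 tcp unit [-4.450e+01  1.000e-01  1.221e+02] z [ 0.606  0.004 -0.796] x [-0.003  1.     0.002] F [-1.1  6.3  4.1] w 0.361
scene red sum 1156 count 13
side red sum 262 count 4
```

```bash
python3 -m crank '0 -0.04 -0.03 0 0 0 0.2;0 -0.08 -0.06 0 0 0 0.2;0 -0.08 -0.06 0 0 0 0.2' >/dev/null; python3 -c "
from h import *
rep();pin(5)"
```

```text
t 5.73 tcp unit [-4.720e+01  1.000e-01  1.221e+02] z [ 0.606  0.004 -0.796] x [-0.003  1.     0.002] F [-1.9  6.3  6.5] w 0.362
scene red sum 920 count 12
side red sum 111 count 0
```

```bash
python3 -m crank '0 -0.04 -0.03 0 0 0 0.2;0 -0.07 -0.05 0 0 0 0.2;0 -0.07 -0.05 0 0 0 0.2' >/dev/null; python3 -c "
from h import *
rep();pin(6)"
```

```text
t 6.13 tcp unit [-4.960e+01  1.000e-01  1.221e+02] z [ 0.605  0.004 -0.796] x [-0.003  1.     0.002] F [-6.1  5.7  6.8] w 0.361
scene red sum 49 count 0
side red sum 3 count 0
```

View pics/pin6.png

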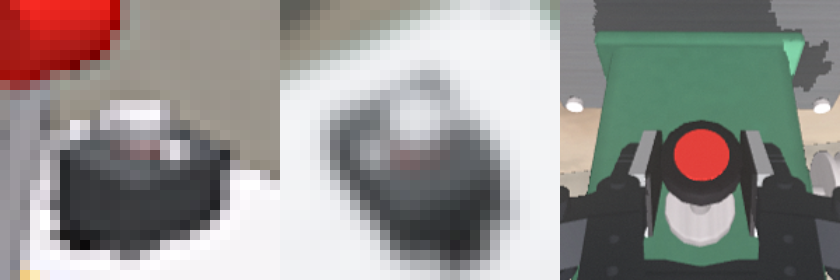

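```bash
python3 -m crank '0 0 0 0 0 0 0.65;0 0 0 0 0 0 0.65;0 0 0 0 0 0 0.65;0 0 0 0 0 0 0.65;0 0 0 0 0 0 0.65' >/dev/null; python3 -c "
from h import *
rep();pin(7)"
```

```text
t 6.7 tcp unit [-50.6  -1.6 119.5] z [ 0.602  0.    -0.799] x [-0.002  1.    -0.001] F [0.  0.5 0.4] w 0.651
scene red sum 25 count 0
side red sum 0 count 0
```

View pics/pin7.png

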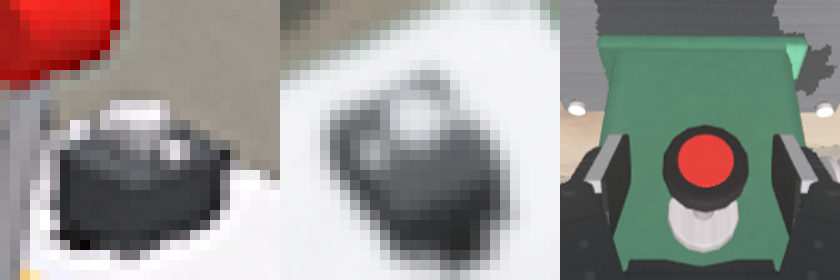

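```bash
python3 -m crank '0 0 -0.8 0 0 0 0.65;0 0 -2 0 0 0 0.65;0 0 -3.5 0 0 0 0.65;0 0 -5 0 0 0 0.65;0 0 -7 0 0 0 0.65;0 0 -8 0 0 0 0.65;0 0 -8 0 0 0 0.65' >/dev/null; python3 - <<'E'
from h import *
rep();pin(8)
Rk=Ru*R.from_matrix(np.c_[[1,0,0],[0,-1,0],[0,0,-1]])
g=u2w(-106,-90+195*np.cos(1.74),120+195*np.sin(1.74));print(g)
go(g+[0,0,100-pinch_z],Rk); print(get_state()["joint_positions"])
E
```

```text
t 7.43 tcp unit [-170.7   -0.3  290. ] z [ 0.615  0.007 -0.789] x [-0.004  1.     0.005] F [0.8 0.1 1.5] w 0.652
scene red sum 32 count 1
side red sum 0 count 0
[486.25136889 -94.20221662 312.21523987]
row [-4.87   4.805 -2.059] [ 5.804 -5.82  17.339] min rows 13.39958430711671
[ 0.12000249 -0.5555121   1.91778324 -0.24033972  1.17604447 -1.17443283]
```

```bash
python3 -m crank '-1 1 -3 5.8 -5.8 17.3 0.65;-1 1 -3 5.8 -5.8 17.3 0.65;-1 1 -3 5.8 -5.8 17.3 0.65;-1 1 -3 5.8 -5.8 17.3 0.65;-1 1 -3 5.8 -5.8 17.3 0.65;-1 1 -3 5.8 -5.8 17.3 0.65;-1 1 -3 5.8 -5.8 17.3 0.65;-1 1 -3 5.8 -5.8 17.3 0.65;-3 3 -3 5.8 -5.8 17.3 0.65;-3 3 -3 5.8 -5.8 17.3 0.65;-4.9 4.8 -2.1 5.8 -5.8 17.3 0.65;-4.9 4.8 -2.1 5.8 -5.8 17.3 0.65' ; python3 - <<'E'
from h import *
rep()
Rk=Ru*R.from_matrix(np.c_[[1,0,0],[0,-1,0],[0,0,-1]])
g=u2w(-106,-90+195*np.cos(1.74),120+195*np.sin(1.74))
go(g+[0,0,100-pinch_z],Rk); print(get_state()["joint_positions"])
E
```

```text
t: 8.58
tcp_pos: [487.2, -97.7, 392.2]
orientation: [0.028, 0.998, -0.052, 0.021]
wrist_force: [1.0, 1.2, 0.3]
grip_width: 0.65
t 8.58 tcp unit [-104.2 -126.   392.2] z [ 0.052 -0.047 -0.998] x [0.988 0.151 0.044] F [0.7 1.4 0.3] w 0.65
row [-0.049 -0.134 -0.061] [ 0.583 -0.551  1.727] min rows 1.3298646239160288
[-0.28218111 -0.04181009  1.1862024  -0.04901651  1.94379501 -0.19668749]
```

```bash
python3 -m crank '0 -0.1 0 0.6 -0.55 1.7 0.65;0 -0.1 0 0.6 -0.55 1.7 0.65;0 -0.1 0 0.6 -0.55 1.7 0.65;0 -0.1 0 0.6 -0.55 1.7 0.65' ; python3 - <<'E'
from h import *
rep()
for n in("wrist","scene"):
    c=camera(n);cv2.imwrite(f"pics/{n}9.png",c["color"])
    g=u2w(-106,-90+195*np.cos(1.74),120+195*np.sin(1.74));print(n,proj(c,g))
E
```

```text
t: 8.92
tcp_pos: [486.3, -93.2, 391.4]
orientation: [-0.0, 0.992, -0.123, -0.0]
wrist_force: [0.3, 0.9, -0.2]
grip_width: 0.649
t 8.92 tcp unit [-106.2 -121.9  391.4] z [-0.  0. -1.] x [ 1.     0.009 -0.   ] F [ 0.1  1.  -0.2] w 0.649
wrist [315.45830019 207.70967853]
scene [336.61850529 141.14496625]
```

View pics/wrist9.png

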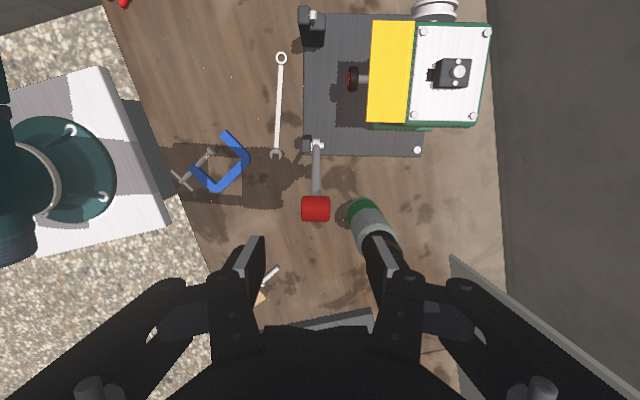

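View pics/scene9.png

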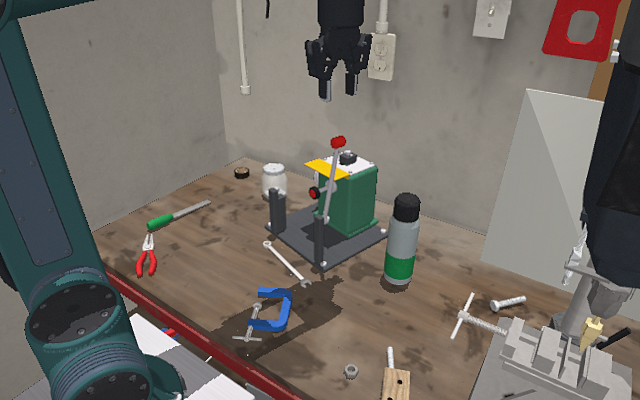

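```bash
python3 -m crank '0 0.03 1.3 0 0 0 0.65;0 0.03 2.6 0 0 0 0.65;0 0.03 3.4 0 0 0 0.65;0 0.03 3.9 0 0 0 0.65;0 0.03 3.9 0 0 0 0.65;0 0.03 3.9 0 0 0 0.1;0 0.03 3.9 0 0 0 0.1;0 0.03 3.9 0 0 0 0.1;0 0.03 3.9 0 0 0 0.1;0 0.03 3.9 0 0 0 0.1;0 0.03 3.9 0 0 0 0.1;0 0.03 3.9 0 0 0 0.1' 40 ; python3 - <<'E'
from h import *
rep()
for n in("wrist","scene"):
    c=camera(n);cv2.imwrite(f"pics/{n}10.png",c["color"])
    g=u2w(-106,-90+195*np.cos(1.74),120+195*np.sin(1.74));print(n,proj(c,g))
E
```

```text
t: 10.02
tcp_pos: [486.2, -93.3, 298.6]
orientation: [0.001, 0.992, -0.123, 0.003]
wrist_force: [-1.5, 0.2, 6.0]
grip_width: 0.27
t 10.02 tcp unit [-106.3 -122.   298.6] z [ 0.007 -0.    -1.   ] x [1.    0.009 0.007] F [-1.5 -0.2  6. ] w 0.27
wrist [315.85938554 262.96168665]
scene [336.61850529 141.14496625]
```

View pics/wrist10.png

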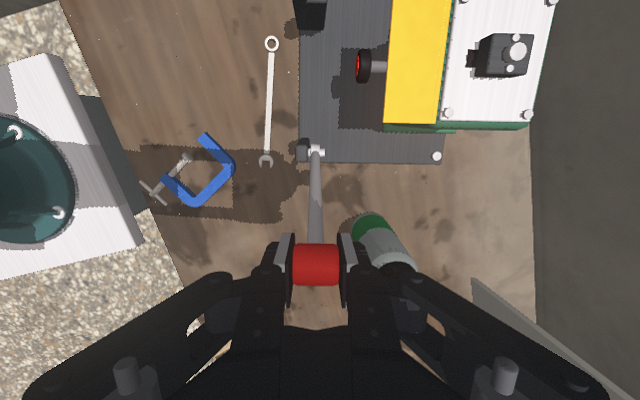

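```bash
python3 - <<'E'
import numpy as np
a0=1.74
for a in np.r_[np.arange(1.6,0.0,-.15),.1,0]: print(round(a,2),np.round([-195*(np.cos(a)-np.cos(a0))/25,-195*(np.sin(a)-np.sin(a0))/25],2))
E
```

```text
1.6 [-1.09 -0.11]
1.45 [-2.25 -0.05]
1.3 [-3.4   0.17]
1.15 [-4.5   0.57]
1.0 [-5.53  1.13]
0.85 [-6.46  1.83]
0.7 [-7.28  2.66]
0.55 [-7.96  3.61]
0.4 [-8.5   4.65]
0.25 [-8.87  5.76]
0.1 [-9.07  6.91]
0.1 [-9.07  6.91]
0.0 [-9.11  7.69]
```

First part of the arc, to 0.7 rad, relieving the 4 mm of downward wind-up.

```bash
python3 -m crank '0 -0.5 -0.2 0 0 0 0.1;0 -1.1 -0.25 0 0 0 0.1;0 -1.7 -0.2 0 0 0 0.1;0 -2.25 -0.15 0 0 0 0.1;0 -3.4 0.07 0 0 0 0.1;0 -4.5 0.47 0 0 0 0.1;0 -5.53 1.03 0 0 0 0.1;0 -6.46 1.73 0 0 0 0.1;0 -7.28 2.6 0 0 0 0.1;0 -7.28 2.6 0 0 0 0.1' 30 ; python3 - <<'E'
from h import *
rep()
for n in("wrist","scene"):
    c=camera(n);cv2.imwrite(f"pics/{n}11.png",c["color"])
    g=u2w(-106,-90+195*np.cos(.7),120+195*np.sin(.7));print(n,proj(c,g))
pin(11)
E
```

```text
t: 10.95
tcp_pos: [535.0, 88.2, 230.5]
orientation: [-0.003, 0.993, -0.12, 0.007]
wrist_force: [10.3, 4.9, 6.1]
grip_width: 0.27
t 10.95 tcp unit [-104.9   66.   230.5] z [ 0.013  0.009 -1.   ] x [1.    0.014 0.013] F [8.7 7.4 6.1] w 0.27
wrist [313.21386771 274.66933275]
scene [280.35680205 144.78339631]
scene red sum 102 count 2
side red sum 0 count 0
```

View pics/wrist11.png

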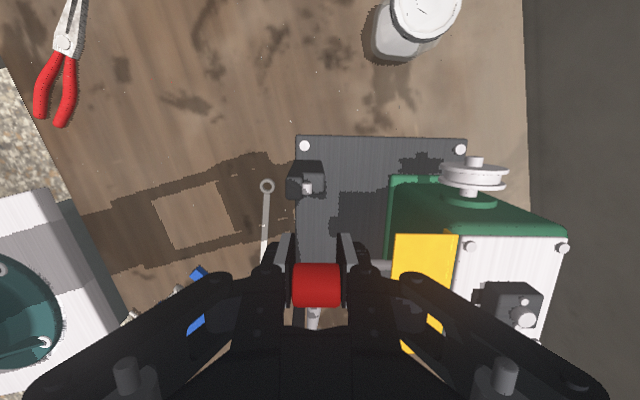

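View pics/scene11.png

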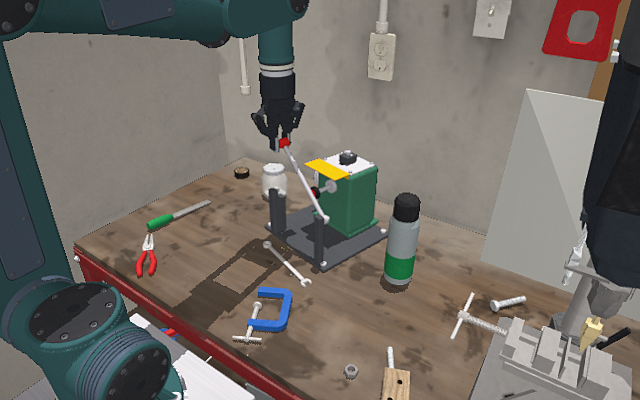

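```bash
python3 -m crank '0.1 -0.2 0 0 0 0 0.1;0.1 -0.55 0.5 0 0 0 0.1;0.1 -0.9 1 0 0 0 0.1;0.1 -1.2 1.5 0 0 0 0.1;0.1 -1.45 2.05 0 0 0 0.1;0.1 -1.7 2.6 0 0 0 0.1;0.1 -1.83 3.16 0 0 0 0.1;0.1 -1.95 3.7 0 0 0 0.1;0.1 -2.03 4.1 0 0 0 0.1;0.1 -2.03 4.1 0 0 0 0.1' ; python3 - <<'E'
from h import *
rep()
for n in("wrist","scene"):
    c=camera(n);cv2.imwrite(f"pics/{n}12.png",c["color"])
a=cv2.imread("pics/scene12.png")[100:280,210:410];cv2.imwrite("pics/scene12z.png",cv2.resize(a,None,fx=3,fy=3))
pin(12)
E
```

```text
t: 12.03
tcp_pos: [547.4, 133.5, 126.3]
orientation: [-0.001, 0.993, -0.122, 0.004]
wrist_force: [6.3, 2.0, 1.3]
grip_width: 0.27
t 12.03 tcp unit [-104.3  112.9  126.3] z [ 0.007  0.002 -1.   ] x [1.    0.011 0.007] F [5.6 3.5 1.3] w 0.27
scene red sum 98 count 2
side red sum 0 count 0
```

View pics/wrist12.png

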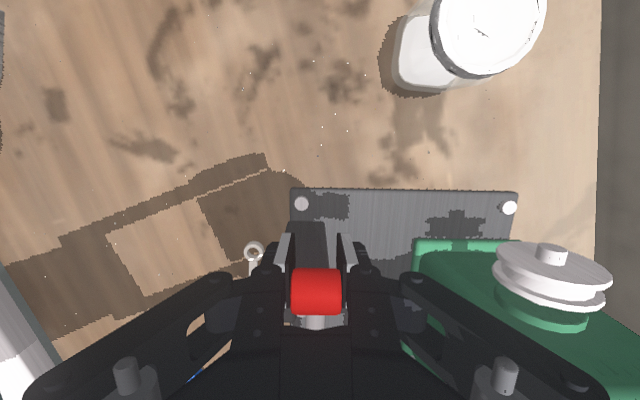

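View pics/scene12z.png

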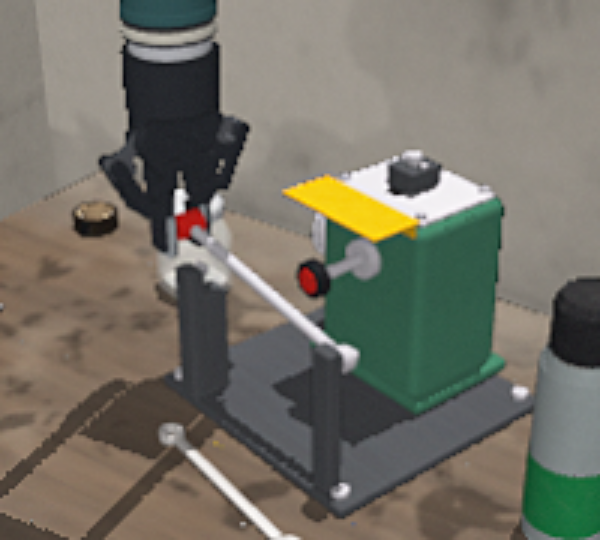

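```bash
python3 -m crank '0.1 -0.05 0.2 0 0 0 0.1;0.1 -0.05 0.4 0 0 0 0.1;0.1 -0.05 0.6 0 0 0 0.1;0.1 -0.05 0.8 0 0 0 0.1;0.1 -0.05 0.95 0 0 0 0.1;0.1 -0.05 1.1 0 0 0 0.1;0.1 -0.05 1.1 0 0 0 0.1;0.1 -0.05 1.1 0 0 0 0.1' ; python3 - <<'E'
from h import *
rep()
for n in("wrist","scene"):
    c=camera(n);cv2.imwrite(f"pics/{n}13.png",c["color"])
a=cv2.imread("pics/scene13.png")[100:280,210:410];cv2.imwrite("pics/scene13z.png",cv2.resize(a,None,fx=3,fy=3))
E
```

```text
t: 12.95
tcp_pos: [548.1, 134.7, 99.8]
orientation: [-0.002, 0.993, -0.122, 0.001]
wrist_force: [1.4, 7.0, 0.4]
grip_width: 0.274
t 12.95 tcp unit [-104.   114.3   99.8] z [ 0.002  0.003 -1.   ] x [1.    0.01  0.002] F [-0.4  7.1  0.4] w 0.274
```

View pics/scene13z.png

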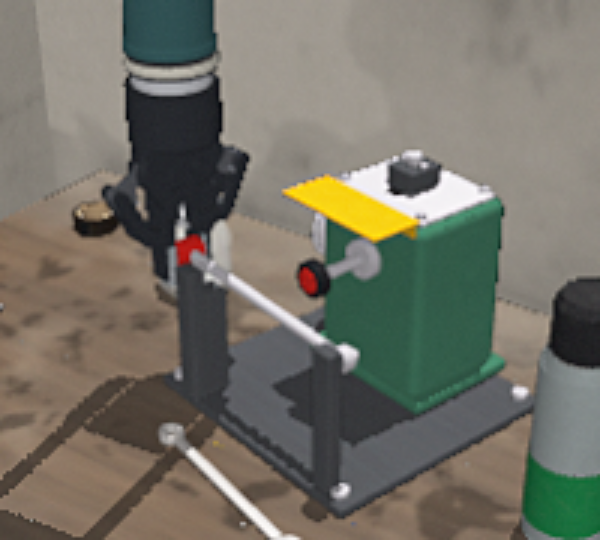

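```bash
python3 -m crank '0 0.05 0.2 0 0 0 0.1;0 0.05 0.4 0 0 0 0.1;0 0.05 0.4 0 0 0 0.1;0 0.05 0.4 0 0 0 0.1' ; python3 - <<'E'
from h import *
rep()
for n in("wrist","scene"):
    c=camera(n);cv2.imwrite(f"pics/{n}14.png",c["color"])
    for a in(0,.05,.1):print(n,a,[np.round(proj(c,u2w(-105,y0+r*np.cos(a),120+r*np.sin(a))),1) for y0 in(-90,-85) for r in(0,195)])
a=cv2.imread("pics/scene14.png")[160:240,250:350];cv2.imwrite("pics/scene14z.png",cv2.resize(a,None,fx=7,fy=7,interpolation=cv2.INTER_NEAREST))
E
```

```text
t: 13.38
tcp_pos: [548.0, 134.3, 91.3]
orientation: [-0.002, 0.993, -0.122, 0.002]
wrist_force: [-1.4, 7.7, 5.5]
grip_width: 0.272
t 13.38 tcp unit [-104.   113.8   91.3] z [ 0.003  0.005 -1.   ] x [1.    0.011 0.003] F [-3.3  7.1  5.5] w 0.272
wrist 0 [array([310.1, 547.7]), array([313. , 293.9]), array([310.2, 543.1]), array([313.1, 284.7])]
wrist 0.05 [array([310.1, 547.7]), array([312.9, 307.8]), array([310.2, 543.1]), array([313., 298.])]
wrist 0.1 [array([310.1, 547.7]), array([312.7, 325. ]), array([310.2, 543.1]), array([312.8, 314.6])]
scene 0 [array([323.9, 219. ]), array([271.5, 186.1]), array([322.4, 218.1]), array([270.4, 185.3])]
scene 0.05 [array([323.9, 219. ]), array([271.4, 182.6]), array([322.4, 218.1]), array([270.2, 181.9])]
scene 0.1 [array([323.9, 219. ]), array([271.4, 179.3]), array([322.4, 218.1]), array([270.2, 178.5])]
```

View pics/scene14z.png

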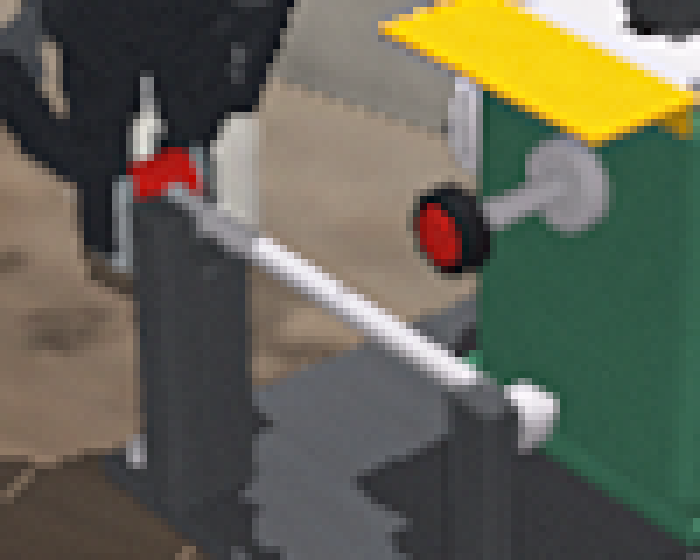

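View pics/wrist14.png

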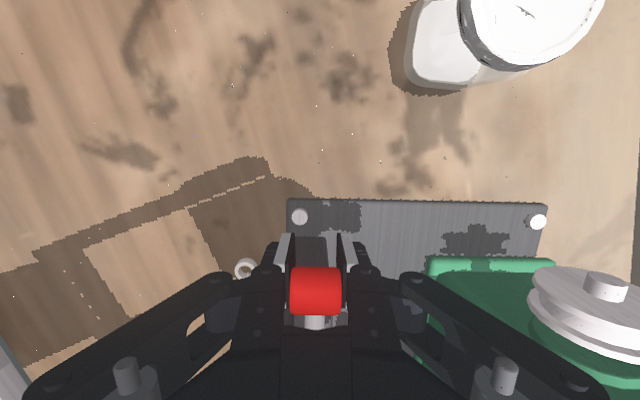

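```bash
python3 -m crank '0 0 0.15 0 0 0 0.1;0 0 0.3 0 0 0 0.1;0 0 0.4 0 0 0 0.1;0 0 0.4 0 0 0 0.1' ; python3 - <<'E'
from h import *
rep()
C={}
for n in("wrist","scene"):
    c=camera(n);C[n]=c;cv2.imwrite(f"pics/{n}15.png",c["color"])
    h=cv2.cvtColor(c["color"],cv2.COLOR_BGR2HSV);m=cv2.inRange(h,(0,180,100),(6,255,255))|cv2.inRange(h,(174,180,100),(180,255,255))
    k,_,st,ce=cv2.connectedComponentsWithStats(m)
    for i in range(1,k):
        if st[i,4]>15: print(n,st[i],ce[i])
a=cv2.imread("pics/scene15.png")[160:240,250:350];cv2.imwrite("pics/scene15z.png",cv2.resize(a,None,fx=7,fy=7,interpolation=cv2.INTER_NEAREST))
E
```

```text
t: 13.82
tcp_pos: [548.5, 134.1, 89.9]
orientation: [-0.002, 0.992, -0.122, 0.003]
wrist_force: [-15.3, 4.3, 36.1]
grip_width: 0.274
t 13.82 tcp unit [-103.5  113.8   89.9] z [ 0.006  0.006 -1.   ] x [1.    0.01  0.006] F [-15.9   0.3  36.1] w 0.274
wrist [ 288  268   53   48 2406] [314.40689942 291.48420615]
scene [ 542    0   79   62 2856] [581.07878151  29.75665266]
scene [269 182   9   6  36] [273.02777778 184.38888889]
scene [310 189   6   9  40] [312.325 193.2  ]
scene [136 251  11  26 136] [140.125      263.58088235]
scene [148 250   9  25 127] [151.95275591 262.61417323]
scene [ 79 256  26  22 112] [ 91.9375     267.11607143]
scene [ 84 273   7   8  22] [ 86.40909091 277.81818182]
scene [119 284  18  14  57] [125.59649123 290.80701754]
scene [147 310  10   8  19] [152.31578947 312.94736842]
scene [ 159  311  120   88 1012] [216.00988142 354.09090909]
```

View pics/scene15z.png

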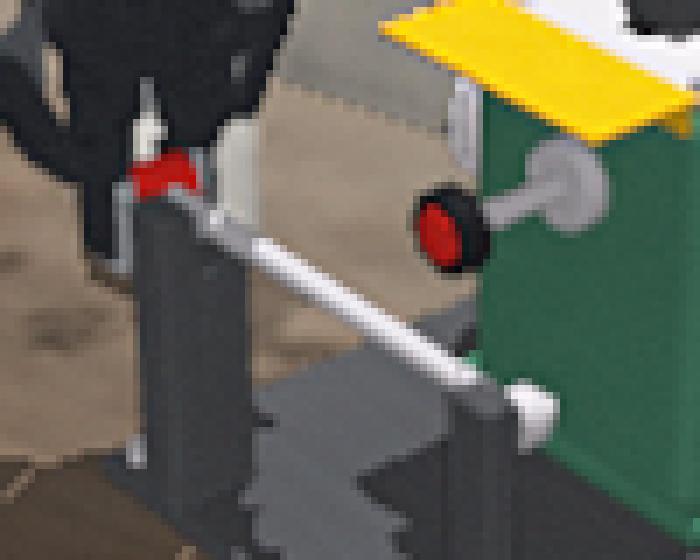

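View pics/wrist15.png

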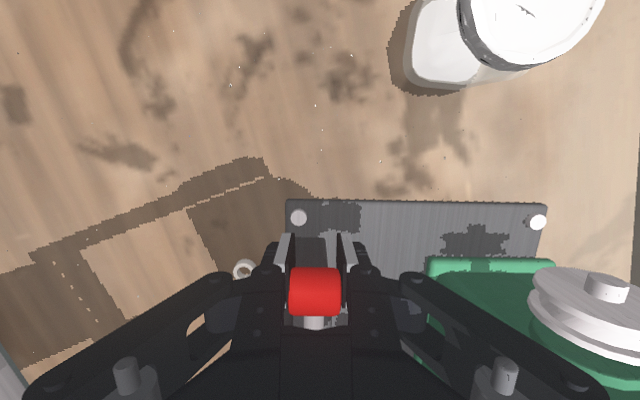

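```bash
python3 -m crank '0 0 -0.4 0 0 0 0.1;0 0 -0.5 0 0 0 0.1;0 0 -0.5 0 0 0 0.55;0 0 -0.5 0 0 0 0.55;0 0 -0.5 0 0 0 0.55;0 0 -0.5 0 0 0 0.55;0 0 -0.5 0 0 0 0.55' ; python3 - <<'E'
from h import *
rep()
for n in("wrist","scene"):
    c=camera(n);cv2.imwrite(f"pics/{n}16.png",c["color"])
E
```

```text
t: 14.5
tcp_pos: [548.0, 130.8, 93.1]
orientation: [0.001, 0.992, -0.123, 0.001]
wrist_force: [-0.1, -1.0, -0.7]
grip_width: 0.55
t 14.5 tcp unit [-103.1  110.5   93.1] z [ 0.003 -0.001 -1.   ] x [1.    0.009 0.003] F [ 0.1 -1.  -0.7] w 0.55
```

View pics/wrist16.png

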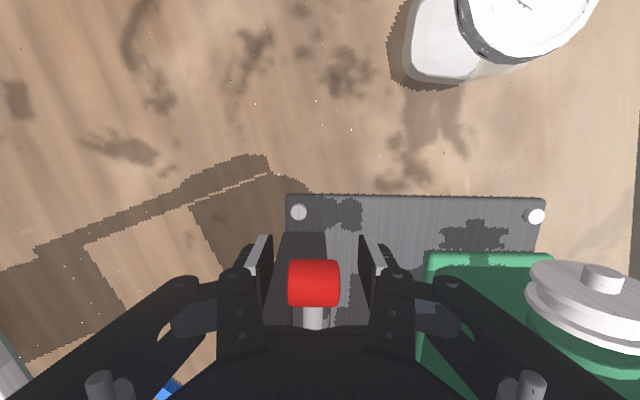

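```bash
python3 -m crank '0 0 -0.5 0 0 0 0.55;0 0 -1.2 0 0 0 0.55;0 0 -2.2 0 0 0 0.55;0 0 -3.5 0 0 0 0.55;0 0 -5 0 0 0 0.55;0 0 -6 0 0 0 0.55;0 0 -6 0 0 0 0.55' ; python3 - <<'E'
from h import *
rep();pin(17)
for n in("wrist","scene","side"):
    c=camera(n);cv2.imwrite(f"pics/{n}17.png",c["color"])
    for a in(0,.05,.1):print(n,a,[np.round(proj(c,u2w(-105,y0+r*np.cos(a),120+r*np.sin(a))),1) for y0 in(-90,-85) for r in(0,195)])
    h=cv2.cvtColor(c["color"],cv2.COLOR_BGR2HSV);m=cv2.inRange(h,(0,180,100),(6,255,255))|cv2.inRange(h,(174,180,100),(180,255,255))
    k,_,st,ce=cv2.connectedComponentsWithStats(m)
    for i in range(1,k):
        if 15<st[i,4]<3000: print(n,st[i],ce[i])
a=cv2.imread("pics/scene17.png")[160:240,250:350];cv2.imwrite("pics/scene17z.png",cv2.resize(a,None,fx=7,fy=7,interpolation=cv2.INTER_NEAREST))
E
```

```text
t: 15.18
tcp_pos: [550.7, 131.6, 253.6]
orientation: [-0.002, 0.992, -0.123, 0.009]
wrist_force: [0.9, -0.9, 1.2]
grip_width: 0.546
t 15.18 tcp unit [-100.7  111.9  253.6] z [ 0.018  0.006 -1.   ] x [1.    0.009 0.018] F [ 1.1 -0.6  1.2] w 0.546
scene red sum 103 count 2
side red sum 0 count 0
wrist 0 [array([311.6, 354.9]), array([312.8, 198.3]), array([311.6, 351.6]), array([312.9, 193.5])]
wrist 0.05 [array([311.6, 354.9]), array([312.8, 201.3]), array([311.6, 351.6]), array([312.8, 196.4])]
wrist 0.1 [array([311.6, 354.9]), array([312.8, 205.1]), array([311.6, 351.6]), array([312.8, 199.9])]
wrist [303 187  23  20 453] [313.92935982 196.48565121]
wrist [350 290   3  15  33] [351.12121212 296.72727273]
scene 0 [array([323.9, 219. ]), array([271.5, 186.1]), array([322.4, 218.1]), array([270.4, 185.3])]
scene 0.05 [array([323.9, 219. ]), array([271.4, 182.6]), array([322.4, 218.1]), array([270.2, 181.9])]
scene 0.1 [array([323.9, 219. ]), array([271.4, 179.3]), array([322.4, 218.1]), array([270.2, 178.5])]
scene [ 542    0   79   62 2853] [581.04486505  29.75779881]
scene [267 182  
[... 243 characters left out ...]
.7047619 ]
scene [ 85 276   6   5  18] [ 86.94444444 278.55555556]
scene [119 284  20  14  52] [126.25       290.42307692]
scene [159 311 118  84 906] [216.79028698 353.83333333]
scene [164 328  14   9  57] [170.77192982 332.24561404]
side 0 [array([382.2, 207.5]), array([309., 248.]), array([380.4, 208.5]), array([307. , 249.1])]
side 0.05 [array([382.2, 207.5]), array([309. , 245.9]), array([380.4, 208.5]), array([307., 247.])]
side 0.1 [array([382.2, 207.5]), array([309.2, 243.6]), array([380.4, 208.5]), array([307.2, 244.7])]
side [336 208   7   5  22] [339.         209.90909091]
side [304 243  11  11  71] [308.46478873 248.25352113]
side [360 394  18   6  28] [368.64285714 397.57142857]
```

View pics/scene17z.png

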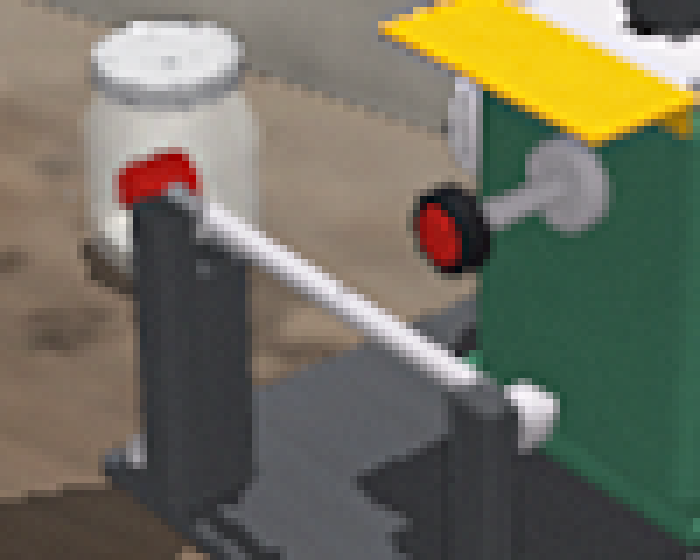

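View pics/wrist17.png

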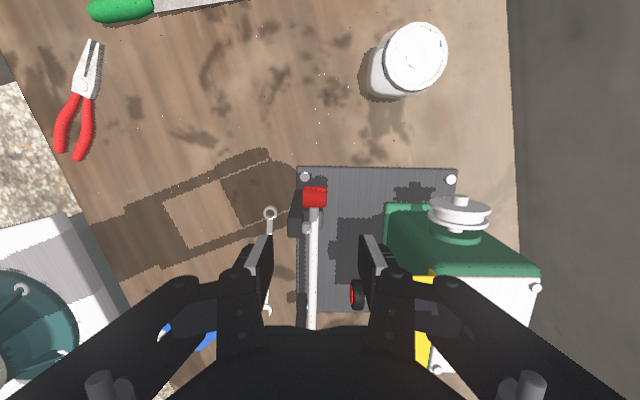

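View pics/pin17.png

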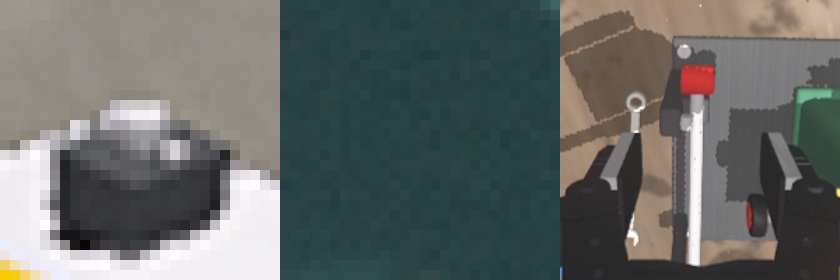

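```bash
python3 - <<'E'
from h import *
c=camera("scene");im=c["color"].astype(int)
# bar centre per column in scene between post and hinge
us=np.arange(284,314);g=im.min(2)
out=[]
for u in us:
    v0=219-(324-u)*.65
    vs=np.arange(int(v0)-6,int(v0)+7);w=np.clip(g[vs,u]-130,0,None).astype(float)
    if w.sum()>0: out.append((u,(w*vs).sum()/w.sum()))
out=np.array(out);p=np.polyfit(out[:,0],out[:,1],1);print("slope",p[0],"v@300",np.polyval(p,300),"res",np.std(out[:,1]-np.polyval(p,out[:,0])))
for a in(-.02,0,.02,.04,.06,.1):
    q=np.array([proj(c,u2w(-105,-88+r*np.cos(a),120+r*np.sin(a))) for r in(40,90,150)]);pp=np.polyfit(q[:,0],q[:,1],1);print(a,pp[0],np.polyval(pp,300))
go(u2w(-104,108,150),Ru*R.from_matrix(np.c_[[1,0,0],[0,-1,0],[0,0,-1]]))
E
```

```text
slope 0.6660761379247029 v@300 202.99250141473806 res 0.3142952393439501
-0.02 0.6033075780130726 204.55867111967893
0 0.6287651003366134 203.96495136476068
0.02 0.654244151248701 203.37072944398608
0.04 0.6797651624293073 202.77552853794202
0.06 0.7053486999849176 202.17886869009706
0.1 0.7567866920432657 200.97922729782047
row [2.000e-03 9.900e-02 3.688e+00] [ 0.014 -0.009  0.108] min rows 2.212100912801532
```

```bash
python3 -m crank '0 0.1 0 0 0 0 0;0 0.1 0 0 0 0 0;0 0.1 0.6 0 0 0 0;0 0.1 1.2 0 0 0 0;0 0.1 1.8 0 0 0 0;0 0.1 2.5 0 0 0 0;0 0.1 3.2 0 0 0 0;0 0.1 3.8 0 0 0 0;0 0.1 4.1 0 0 0 0;0 0.1 4.1 0 0 0 0' ; python3 - <<'E'
from h import *
rep()
c=camera("wrist");cv2.imwrite("pics/wrist18.png",c["color"])
E
```

```text
t: 16.37
tcp_pos: [546.1, 128.5, 138.9]
orientation: [0.001, 0.992, -0.123, -0.0]
wrist_force: [-0.1, 0.0, 0.5]
grip_width: 0.001
t 16.37 tcp unit [-104.4  107.8  138.9] z [-0.001 -0.002 -1.   ] x [ 1.     0.009 -0.001] F [-0.1 -0.   0.5] w 0.001
```

View pics/wrist18.png

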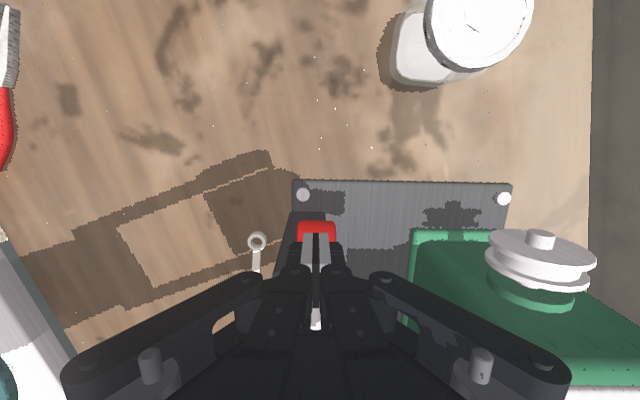

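```bash
python3 -m crank '0 0 0.15 0 0 0 0;0 0 0.3 0 0 0 0;0 0 0.3 0 0 0 0' ;  python3 -m crank '0 0 0.1 0 0 0 0;0 0 0.2 0 0 0 0;0 0 0.2 0 0 0 0' 
```

```text
t: 16.67
tcp_pos: [547.7, 128.8, 134.3]
orientation: [0.0, 0.992, -0.123, 0.002]
wrist_force: [-0.5, -0.3, -1.1]
grip_width: 0.003
t: 16.92
tcp_pos: [548.2, 128.9, 130.9]
orientation: [-0.0, 0.992, -0.123, 0.003]
wrist_force: [-1.7, -0.6, 4.6]
grip_width: -0.002
```

```bash
python3 -m crank '0 0 0.1 0 0 0 0;0 0 0.2 0 0 0 0;0 0 0.25 0 0 0 0;0 0 0.25 0 0 0 0'; python3 -m crank '0 0 -0.4 0 0 0 0;0 0 -1.2 0 0 0 0;0 0 -2.4 0 0 0 0;0 0 -3.6 0 0 0 0;0 0 -4.8 0 0 0 0;0 0 -5 0 0 0 0;0 0 -5 0 0 0 0'; python3 - <<'E'
from h import *
rep();pin(20)
c=camera("scene");cv2.imwrite("pics/scene20.png",c["color"]);c=camera("wrist");cv2.imwrite("pics/wrist20.png",c["color"])
E
```

```text
t: 17.25
tcp_pos: [548.7, 128.9, 129.9]
orientation: [-0.0, 0.992, -0.123, 0.005]
wrist_force: [-9.1, -1.4, 21.9]
grip_width: 0.001
t: 17.83
tcp_pos: [548.6, 129.1, 251.4]
orientation: [-0.001, 0.992, -0.123, 0.006]
wrist_force: [0.8, 0.4, 0.4]
grip_width: 0.002
t 17.83 tcp unit [-102.1  109.   251.4] z [ 0.011  0.003 -1.   ] x [1.    0.009 0.011] F [0.7 0.6 0.4] w 0.002
scene red sum 106 count 2
side red sum 0 count 0
```

View pics/scene20.png

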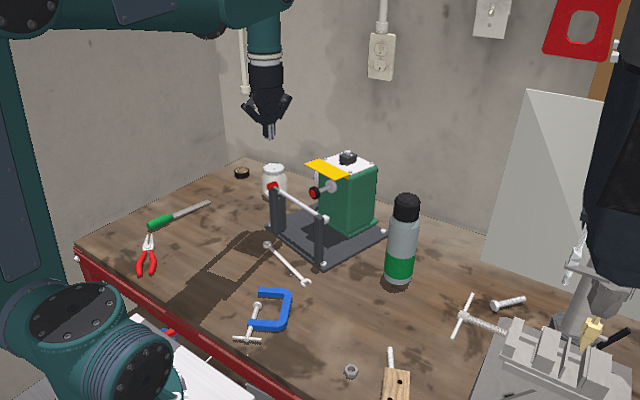

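View pics/pin20.png

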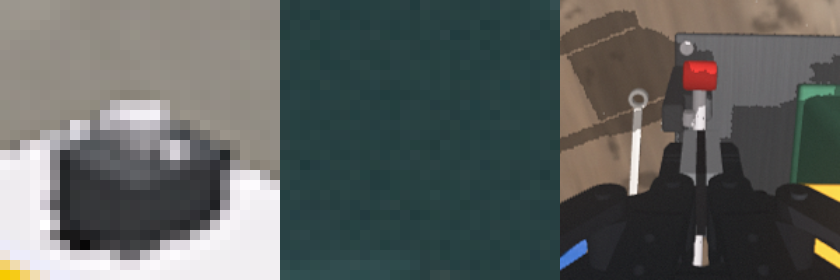

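```bash
python3 -c "
from workcell import *
print(finish_job())"
```

```text
the job is handed in; nothing more can be done
None
```

The gear unit is in neutral and the keeper bar is shut. I handed the job in at about 18 s of the 67 s allowed; no verdict was reported.

- **Selector knob:** I gripped it from under the hood with the tool leaning back 37°. I pulled it about 24 mm in small steps until the red band sank, then let go. The pin stayed dropped afterwards, including in the last scene picture.
- **Keeper bar:** I pinched the red grip and took it round the arc until it pressed on its stop at 36 N, then released it. As a check I pressed the grip from above with shut fingers. They met it at z ≈ 131 mm, where its top should be when level, and it gave only about 1 mm up to 22 N.
- **Clear of everything:** The tool was about 120 mm above the grip, with wrist forces back near zero. The jar, spray can and spanner look unmoved in the last picture; I did not measure them again.

**Checks that disagreed:**
- The bar's slope in the scene picture read about 0.03 rad, right at the limit. The side view and the press test both say level, and I trusted the press test.
- The hinge seemed about 5 mm further left than my fit of the unit, so I corrected the arc on the way down.
- The side camera's view of the pin was blocked by the arm at the end, so the final pin check rests on the scene camera alone.

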